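# Put the whiteboard eraser away in its sliding-lid box

### The job

Put the whiteboard eraser away: slide back the flat glass lid of the wooden box, lay the eraser felt side down in the empty compartment at the far end, and slide the lid fully shut again. The lid has nothing to grip, so press on it with the fingertips and drag it, firmly enough not to slip but gently: the glass must never be pressed with more than 15 N, not even at the touch. Leave the box where it stands and do not disturb the other things on the desk.

Things in the scene. Friction and masses are not known exactly. Their poses are not given: they have to be found in the camera images.
- box: Brown wooden box on rubber feet, loose on a closed blue notebook (270 x 165, 8 to 20 mm thick, fixed). 0.65 kg, 240 (x) x 130 (y) x 62 (z) mm. Origin: centre of its underside; z up, x along its length to the far end, away from the robot. The lid slides out over the low front end, to -x. Side lips (y = +-52 to +-65) and far end wall (x = 108 to 120) stand 9 mm above the lid's top.
- bay (a point): Centre of the floor of the box's far compartment, at x = 50, y = 0, z = 11 mm of the box; axes as the box. The compartment is empty, 115 mm long (x = -57 to 58 mm from here) and 102 mm wide between walls. The lid covers it when shut. A 38 mm high divider parts it from the front compartment, where a few round magnets lie.
- lid: White glass plate 228 (x) x 113 (y) x 5 (z) mm, 0.32 kg, a small writing board, no handle or hole. Origin: centre of its underside, axes as the box. Lies on felt ledges (48 mm up in the box; give 0.25 mm at 10 N), edges under the lips, 1.5 mm play; 104 mm wide strip open above. Friction on the felt about 0.28, of fingertips on glass about 0.6: slips below 3 to 6 N of press. Over 15 N breaks it.
- shut (a point): Fixed in the box (x = -6, y = 0, z = 48 mm of the box), axes as the box: where the lid's origin lies when fully shut, its far edge against the far end wall and its front edge level with the box's front end. The lid starts up to about 4 mm short of this. It opens towards -x, has no end stop, and comes out of the grooves beyond about 200 mm.
- eraser: Whiteboard eraser on the desk: a block 85 (x) x 36 (y) x 28 (z) mm, grey felt pad below (12 mm), black plastic holder above (16 mm), 0.06 kg. Origin: centre of the felt's underside; x along its length, z up. Lies to the left or the right of the box.
- stapler: Bystander: black stapler 125 x 34 x 51 mm, origin at the centre of its underside, x along its length; on the other side of the box from the eraser.
- cup: Bystander: white cup, 80 mm across, 90 mm high, origin at the centre of its foot.
- water: Bystander: water bottle, 64 mm across, 200 mm high, origin at the centre of its foot.

How it is judged:
By the outcome, as a careful person would: the job done as asked, in the order asked, and still so for the second after the job is handed in, with the robot touching nothing.
It also fails if it takes over 72 s, if anything falls off the work surface, if the arm or the gripper's body presses on something with over 40 N, if the wrist force passes 120 N, or if a joint passes its speed limit or range.

### The arm

A 6-joint arm with a two-finger parallel gripper is mounted at the origin on the work surface. World frame = base frame: x ahead of the robot, y to its left, z up, the work surface at z = 0. Lengths are in mm, angles in rad, forces in N, time in s.
With the tool pointing down it reaches from about 275 to 825 mm from the base axis. Payload 5.2 kg.
Tool frame: the origin (TCP) lies on the centre line of the jaws, within the pads' length; the fingertips stand 11 mm ahead of it and the grasp point (between the pads) lies 8 mm behind it; z points along the fingers, x is the direction in which the jaws open and shut, and the axes are right-handed (so a half turn about z gives the same grasp; the last joint's range is limited). The gripper opens to 93 mm and grips with 3 to 60 N. Pads are 15 mm wide; open, the fingers measure 128 mm over their backs; the gripper's body (75 mm by 188 mm) begins 65 mm behind the grasp point.
Start: joints at [0.925, 0.259, 1.535, -0, 1.348, -0.203], TCP at [235.639, 496.97, 229.653] pointing down, gripper open.
Joint ranges: [-3.14, 3.14], [-0.91, 2.08], [0.19, 2.58], [-1.22, 4.36], [0.22, 2.71], [-3.12, 3.12]. Speed limits (rad/s): [2.57, 2.57, 3.14, 3.14, 3.14, 3.14].

### API

Orientations are given as a unit quaternion [w, x, y, z].
In Python, from workcell import ctrl, snapshot, calibration, boxes_of gives the robot as it stands.
- The arm moves only by the tool arm_command, never from a script. Its argument "steps" is a list of rows, each a list of 7 numbers: the opening, from 0 (shut) to 1 (fully open), then the shift along the tool's x, y, z in cm, then the turn, a rotation vector about the tool's x, y, z in rad. A call has exactly 8 rows; each row is the pose to reach, as a shift and turn from the pose measured when the call began, along the tool's axes at that moment; what a row does not reach only later rows make up. A row lasts 1/8 s, in which the tool goes at most 62.5 mm and 10.7 degrees, less where a joint would pass 70% of its speed; a pose out of reach is approached as far as the arm can. A call with a gripper value outside its range is refused whole. The fingers move at their own pace and stop on an object; the grip force is fixed at half the most. Time passes only in rows, so rows that repeat a pose let the fingers close, or fill a call up. It gives the time, the measured TCP pose, the force and the opening at its end, in the units of the state.
- ctrl.sense(): the state, without advancing time (a new reading comes with each control period).
- snapshot(name): name is "side" or "top" or "wrist"; returns the picture (384x512x3 uint8, blue, green, red); there is no depth.
- calibration(name): a dict with "K" (3x3 intrinsics, pixels), "dist_coeffs" ([k1, k2, p1, p2, k3] as OpenCV has them; the pictures are not rectified), "R" (3x3) and "t" (3): a world point X has camera coordinates R X + t; the wrist camera has in their place "tool_from_camera" (4x4, takes a point from camera to tool coordinates, whose origin is the TCP and whose axes are the tool frame's). Camera axes: x right, y down, z forward; pixel columns grow to the right and rows downward; lengths in mm; the calibration is good to about 2 mm. A picture is of the moment at which its call begins: read the wrist's pose just before it. calibration takes no time and is no camera call.
- ctrl.close_job(): hands the job in, once; it reports no verdict.
Trained networks look in the newest picture that a camera, given by its name, has taken for a name from the list of things; names that differ only in an ending like _2 or _b are one class to them, and where a whole thing is asked for, a point or a joint stands for the part that bears it (a point fixed in the world has none). Each returns a list of dicts, best first, with "confidence" (0 to 1); they miss things now and then, are a little off and sometimes report something else, mostly with a low value. They report only what shows in the picture. A call takes as long as a camera call.
- boxes_of(camera, name): "extent" ([left, top, right, bottom] in pixels, round what is visible of it).
The state is a dict: "time": time; "joints": joint angles; "qvel": joint speeds; "tau": joint torques, N m; "tcp_pos": TCP position; "eef_rot": TCP orientation; "force": force on the tool from outside, world axes, zero at the start; "moment": the same for the moment, N m; "gripper_width": opening from 0.0 (shut) to 1.0 (fully open).
Only numpy, scipy, OpenCV 4.12 (cv2) and the standard library are available. Lean on these libraries where they do the work, as an engineer would, in place of code of your own. Each camera call takes 0.05 s, during which the arm holds its last target.

## Working session

There is one attempt and no reset: what is moved stays moved. The work goes in short steps, Python scripts to look and compute and a tool call to move; the robot and the scene stay as the last step left them, time stands still between calls to the robot, and variables do not carry over. Pictures are saved under pics/ and viewed, and the job is handed in when it is done.

Besides the shell and the picture viewer there is one more tool, called after "Emit:" by a JSON object that holds its "method" and its "body". arm_command: Moves the arm, as the interface text tells. Its arguments: {"type":"object","properties":{"steps":{"type":"array"}},"required":["steps"]}

```bash
ls; mkdir -p pics; python3 - <<'E'
from workcell import ctrl, snapshot, calibration, boxes_of
import cv2, numpy as np
np.set_printoptions(precision=4,suppress=True)
print(ctrl.sense())
for n in ["side","top","wrist"]:
    c=calibration(n); print(n,{k:np.array(v) for k,v in c.items()})
for n in ["side","top","wrist"]:
    cv2.imwrite(f"pics/{n}0.png",snapshot(n))
for n in ["side","top"]:
    for o in ["box","lid","eraser","stapler","cup","water"]:
        print(n,o,[(np.round(d["extent"]).tolist(),round(d["confidence"],2)) for d in boxes_of(n,o)][:2])
E
```

```text
pics
{'time': 0.0, 'joints': array([ 0.9252,  0.2594,  1.5361, -0.    ,  1.348 , -0.2028]), 'qvel': array([-0.0018, -0.0006, -0.0017,  0.0002,  0.0005,  0.0022]), 'tau': array([ -0.0003, -43.7324, -28.3994,   0.0718,   0.0415,  -0.0001]), 'tcp_pos': array([235.3264, 496.5323, 228.8041]), 'eef_rot': array([ 0.0003,  0.8451,  0.5346, -0.0009]), 'force': array([-0.0133,  0.0274,  0.0698]), 'moment': array([ 0.0525,  0.0196, -0.0365]), 'gripper_width': 1.0036865812238327}
side {'K': array([[391.1289,   0.    , 268.0513],
       [  0.    , 391.1289, 190.0096],
       [  0.    ,   0.    ,   1.    ]]), 'dist_coeffs': array([-0.0953,  0.    ,  0.    ,  0.    ,  0.    ]), 'R': array([[ 0.9276, -0.3734, -0.0066],
       [-0.2668, -0.6501, -0.7115],
       [ 0.2614,  0.6618, -0.7027]]), 't': array([-557.9725,  205.4326,  917.8912])}
top {'K': array([[374.3802,   0.    , 256.3043],
       [  0.    , 374.3802, 194.526 ],
       [  0.    ,   0.    ,   1.    ]]), 'dist_coeffs': array([-0.0709,  0.    ,  0.    ,  0.    ,  0.    ]), 'R': array([[-0.0241, -0.9996,  0.0147],
       [-0.9918,  0.0221, -
[... 451 characters left out ...]
.9661, -154.6703],
       [   0.    ,    0.    ,    0.    ,    1.    ]])}
side box [([203.0, 189.0, 305.0, 243.0], 0.6)]
side lid [([204.0, 194.0, 299.0, 222.0], 0.89), ([241.0, 115.0, 266.0, 149.0], 0.73)]
side eraser [([236.0, 312.0, 275.0, 336.0], 0.58)]
side stapler [([174.0, 124.0, 210.0, 153.0], 0.96)]
side cup [([241.0, 113.0, 268.0, 149.0], 0.8)]
side water []
top box [([226.0, 159.0, 313.0, 268.0], 0.87), ([231.0, 170.0, 308.0, 270.0], 0.62)]
top lid [([232.0, 168.0, 306.0, 271.0], 0.86)]
top eraser [([354.0, 229.0, 384.0, 268.0], 0.97)]
top stapler []
top cup [([113.0, 148.0, 155.0, 182.0], 0.55), ([93.0, 222.0, 126.0, 272.0], 0.44)]
top water [([343.0, 117.0, 384.0, 156.0], 0.93)]
```

View pics/top0.png

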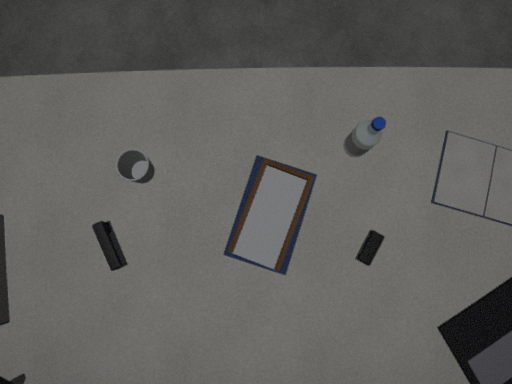

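View pics/side0.png

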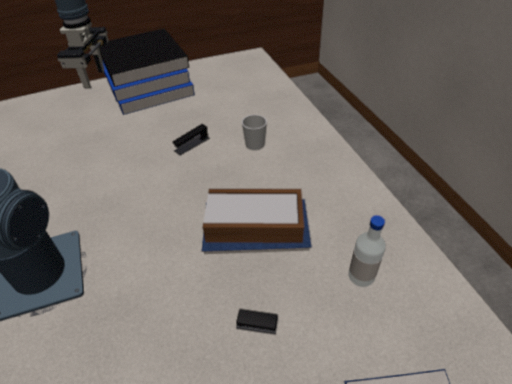

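View pics/wrist0.png

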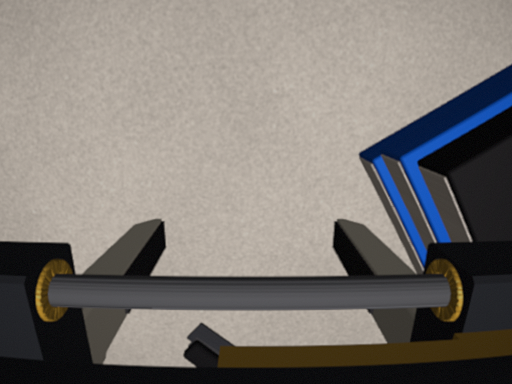

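The top view shows the box at about (270,215), with its far end up and slightly right. The eraser is on the right at (370,248), the bottle at (368,135), the stapler on the left at (110,245) and the cup at (133,166). Next I'll enlarge the image and measure.

```bash
cat > h.py <<'E'
from workcell import ctrl, snapshot, calibration, boxes_of
import cv2, numpy as np
from scipy.spatial.transform import Rotation as R
np.set_printoptions(precision=3,suppress=True)
def rot(q): return R.from_quat([q[1],q[2],q[3],q[0]]).as_matrix()
def cam(n,s=None):
    c=calibration(n); K=np.array(c["K"]);d=np.array(c["dist_coeffs"])
    if n!="wrist": return K,d,np.array(c["R"]),np.array(c["t"])
    T=np.array(c["tool_from_camera"]); Rt=rot(s["eef_rot"]); p=np.array(s["tcp_pos"])
    Rw=Rt@T[:3,:3]; o=Rt@T[:3,3]+p
    return K,d,Rw.T,-Rw.T@o
def proj(c,X):
    K,d,Rm,t=c
    return cv2.projectPoints(np.array(X,float).reshape(-1,1,3),cv2.Rodrigues(Rm)[0],t,K,d)[0].reshape(-1,2)
def back(c,uv,z):
    K,d,Rm,t=c
    u=cv2.undistortPoints(np.array(uv,float).reshape(-1,1,2),K,d).reshape(-1,2)
    o=-Rm.T@t; D=(Rm.T@np.c_[u,np.ones(len(u))].T).T
    return o+D*((z-o[2])/D[:,2])[:,None]
def bpts(x,y,z0,yaw,P):
    c,s=np.cos(yaw),np.sin(yaw);P=np.array(P,float)
    return np.c_[x+c*P[:,0]-s*P[:,1],y+s*P[:,0]+c*P[:,1],z0+P[:,2]]
E
python3 - <<'E'
from h import *
t=cv2.imread("pics/top0.png"); s=cv2.imread("pics/side0.png")
def crop(im,x0,y0,x1,y1,k): 
    return cv2.resize(im[y0:y1,x0:x1],None,fx=k,fy=k,interpolation=cv2.INTER_CUBIC)
cv2.imwrite("pics/tc.png",np.clip(crop(t,215,145,395,280,4).astype(float)*1.6,0,255).astype('uint8'))
cv2.imwrite("pics/sc.png",crop(s,190,170,320,345,3.4))
c=cam("top")
h=cv2.cvtColor(t,cv2.COLOR_BGR2HSV)
g=t[:,:,1].astype(int)
# lid white region
for b in [(225,155,320,275)]:
    x0,y0,x1,y1=b
    m=np.zeros(g.shape,'uint8'); m[y0:y1,x0:x1]=((h[y0:y1,x0:x1,1]<60)&(g[y0:y1,x0:x1]>115)).astype('uint8')
    n,l,st,ce=cv2.connectedComponentsWithStats(m); print(st[1:][st[1:,4]>100]); print(t[215,270],t[300,270],t[215,240],t[212,249])
print(back(c,[[260,157],[316,175],[284,273],[225,254]],14)[:,:2])
print("eraser",back(c,[[372,231],[384,235],[370,265],[357,259]],28)[:,:2])
print("water",back(c,[[378,124]],200), back(cam("side"),[[377,222]],200))
E
```

```text
[[ 234  166   72  102 3913]]
[123 120 120] [104 109 109] [65 46 34] [123 122 120]
[[ 691.411  -37.537]
 [ 640.797 -181.817]
 [ 392.79   -90.354]
 [ 443.802   57.012]]
eraser [[ 491.824 -315.809]
 [ 480.857 -346.188]
 [ 407.056 -305.866]
 [ 422.993 -273.57 ]]
water [[ 716.713 -287.777  200.   ]] [[ 717.265 -294.85   200.   ]]
```

View pics/tc.png

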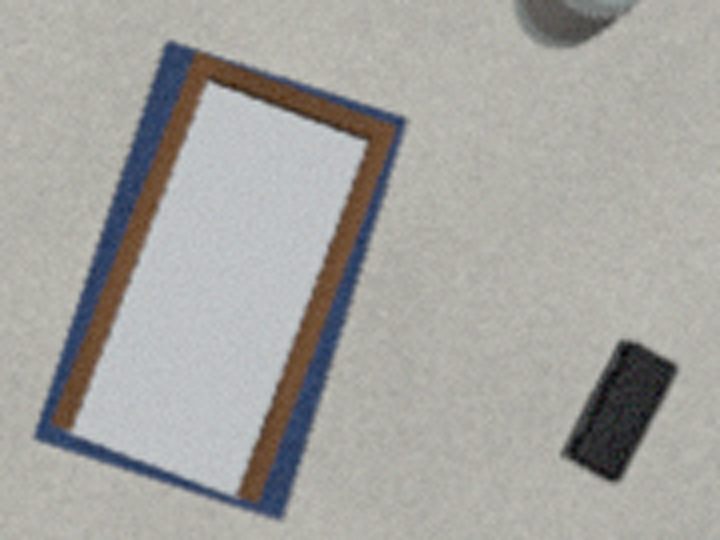

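View pics/sc.png

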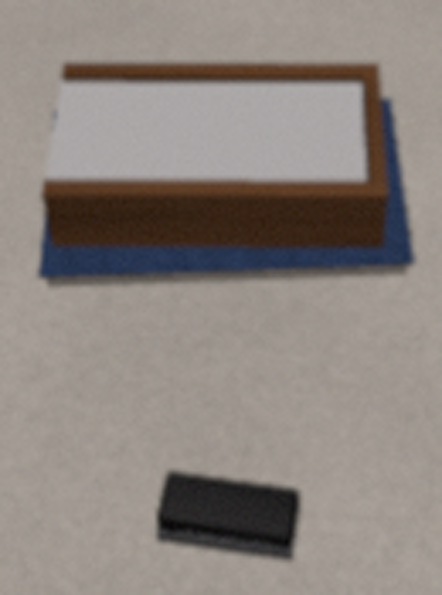

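```bash
python3 - <<'E'
from h import *
from scipy.optimize import least_squares
ct,cs=cam("top"),cam("side")
T=np.array([[193,55],[400,127],[262,502],[55,428]])/4+[215,145]-0.375
S=np.array([[65,66],[378,66],[388,195],[44,195]])/3.4+[190,170]-0.35
Pt=[[120,65,62],[120,-65,62],[-120,-65,62],[-120,65,62]]
Ps=[[-120,65,62],[120,65,62],[120,-65,62],[-120,-65,62]]
def f(p,sp=0):
    b=p[:4]
    rt=proj(ct,bpts(*b,Pt)+np.r_[p[4:6],0])-T
    rs=proj(cs,bpts(*b,Ps)-np.r_[p[4:6],0])-S
    return np.r_[rt.ravel(),rs.ravel(),np.array(p[4:6])*0.3, (p[2]-14)*0.05]
r=least_squares(f,[540,-60,14,-.3,0,0],x_scale=[1,1,1,.01,1,1]); print(r.x,r.fun.round(2))
# eraser
Te=np.array([[624,340],[677,366],[617,482],[562,455]])/4+[215,145]-0.375
print(back(ct,Te,28)[:,:2])
Se=np.array([[172,472],[299,488],[292,545],[161,528]])/3.4+[190,170]-.35
E=back(cs,Se,28)[:,:2]; print(E)
def rect(Q): 
    c=Q.mean(0); return c
print(back(ct,Te,28)[:,:2].mean(0),E.mean(0))
E
```

```text
[540.384 -58.069  15.045  -0.382  -1.333  -2.   ] [ 0.76 -0.52 -0.73  0.07 -0.12  0.64 -0.13 -0.35 -0.35  0.01 -0.05 -0.51
  0.32  0.11 -0.    0.56 -0.4  -0.6   0.05]
[[ 495.39  -312.47 ]
 [ 478.033 -345.688]
 [ 406.842 -302.981]
 [ 424.692 -268.888]]
[[ 425.969 -277.794]
 [ 495.468 -317.797]
 [ 476.915 -350.979]
 [ 407.297 -310.979]]
[ 451.239 -307.507] [ 451.412 -314.387]
```

```bash
cat >> h.py <<'E'
BX=[540.4,-58.1,15.0,-0.382]
def goto(x,y,z,yaw,s=None):
    "tool-x at world angle yaw, pointing down: print shift cm & rotvec in tool axes"
    s=s or ctrl.sense(); Rt=rot(s["eef_rot"])
    d=Rt.T@(np.array([x,y,z])-s["tcp_pos"])/10
    Rd=np.array([[np.cos(yaw),np.sin(yaw),0],[np.sin(yaw),-np.cos(yaw),0],[0,0,-1]])
    rv=R.from_matrix(Rt.T@Rd).as_rotvec()
    print("shift cm",d.round(3),"turn",rv.round(4),"| t",round(s["time"],2),"tcp",s["tcp_pos"].round(2),"F",s["force"].round(2))
    return d,rv
def bw(x,y,z,B=None):
    return bpts(*(B or BX),[[x,y,z]])[0]
E
python3 - <<'E'
from h import *
p=bw(20,0,0); print(p)
goto(p[0],p[1],290,1.189)
E
```

```text
[558.958 -65.556  15.   ]
shift cm [-36.976  53.316  -6.033] turn [-0.    -0.    -0.061] | t 0.75 tcp [235.63 496.98 229.69] F [0.47 0.09 0.11]
```

Emit:
{"method": "arm_command", "body": {"steps": [[0.5,-2,3,-1,0,0,-0.01],[0.3,-5,7.5,-3,0,0,-0.02],[0,-9,13,-5,0,0,-0.03],[0,-12.5,18,-6,0,0,-0.04],[0,-16,23,-6,0,0,-0.05],[0,-19.5,28,-6,0,0,-0.061],[0,-23,33,-6,0,0,-0.061],[0,-26.5,38,-6,0,0,-0.061]]}}

```text
time: 1.75
tcp_pos: [465.4, 94.3, 290.0]
eef_rot: [0.0, 0.828, 0.56, 0.001]
force: [1.2, 0.7, -0.2]
gripper_width: 0.188
```

```bash
python3 - <<'E'
from h import *
goto(559,-65.5,290,1.189)
E
```

```text
shift cm [-11.34   14.644   0.008] turn [ 0.001 -0.001 -0.   ] | t 1.75 tcp [465.37  94.31 290.02] F [ 1.21  0.65 -0.19]
```

Emit:
{"method": "arm_command", "body": {"steps": [[0,-3,4,0,0,0,0],[0,-6,8,0,0,0,0],[0,-9,11.5,0,0,0,0],[0,-10.8,13.8,0,0,0,0],[0,-11.3,14.6,0,0,0,0],[0,-11.3,14.6,0,0,0,0],[0,-11.3,14.6,0,0,0,0],[0,-11.3,14.6,0,0,0,0]]}}

```text
time: 2.75
tcp_pos: [558.4, -63.8, 290.4]
eef_rot: [0.0, 0.828, 0.561, 0.001]
force: [-0.1, -0.8, 0.0]
gripper_width: 0.005
```

```bash
python3 - <<'E'
from h import *
s=ctrl.sense(); im=snapshot("wrist"); cv2.imwrite("pics/w1.png",im)
s2=ctrl.sense(); print(s["tcp_pos"],s2["tcp_pos"],s["force"],s2["force"],s["gripper_width"],s["eef_rot"])
np.save("s1.npy",s,allow_pickle=True)
E
```

```text
[558.36  -63.833 290.443] [558.419 -63.99  290.43 ] [-0.068 -0.824  0.03 ] [ 0.375  0.745 -0.136] 0.004932487065622306 [0.    0.828 0.561 0.001]
```

View pics/w1.png

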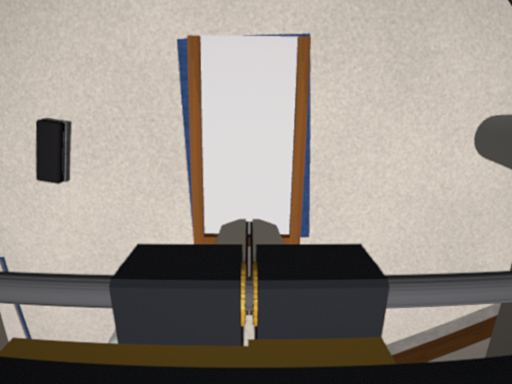

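```bash
python3 - <<'E'
from h import *
im=cv2.imread("pics/w1.png")
cv2.imwrite("pics/w1a.png",cv2.resize(im[20:60,170:330],None,fx=5,fy=5,interpolation=cv2.INTER_CUBIC))
cv2.imwrite("pics/w1b.png",cv2.resize(im[215:255,170:330],None,fx=5,fy=5,interpolation=cv2.INTER_CUBIC))
cv2.imwrite("pics/w1ab.png",np.vstack([cv2.imread("pics/w1a.png"),cv2.imread("pics/w1b.png"),cv2.resize(im[105:195,20:120],None,fx=2,fy=2,interpolation=cv2.INTER_CUBIC)[:, :].copy() if 0 else np.zeros((1,800,3),'uint8')]))
cv2.imwrite("pics/w1e.png",cv2.resize(im[105:195,20:120],None,fx=6,fy=6,interpolation=cv2.INTER_CUBIC))
E
```

```text
(no output)
```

View pics/w1ab.png

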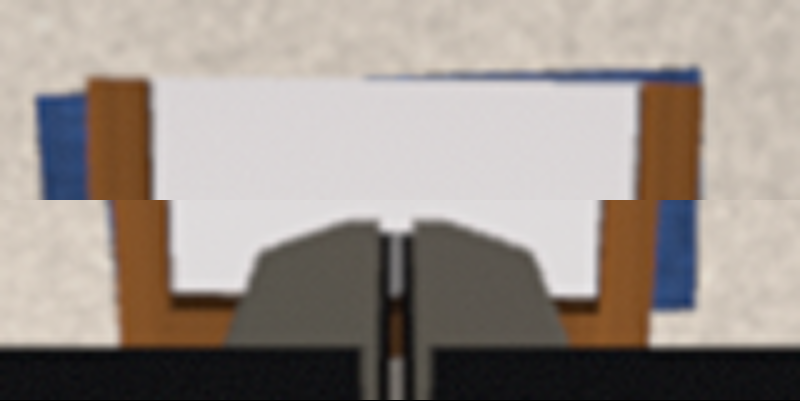

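View pics/w1e.png

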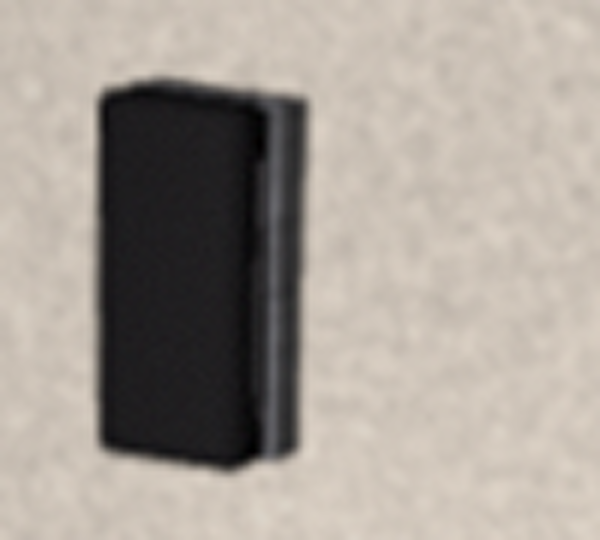

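```bash
python3 - <<'E'
from h import *
from scipy.optimize import least_squares
s=np.load("s1.npy",allow_pickle=True).item(); cw=cam("wrist",s)
A=lambda u,v:[170+u/5-.4,20+v/5-.4]
B=lambda u,v:[170+u/5-.4,215+(v-200)/5-.4]
obs=[(A(88,77),(-120,-65,62)),(A(700,82),(-120,65,62)),(A(150,78),(-120,-52,62)),(A(641,82),(-120,52,62)),
 (B(172,308),(108,-52,62)),(B(600,306),(108,52,62))]
uv=np.array([o[0] for o in obs]);P=[o[1] for o in obs]
def f(p): 
    r=(proj(cw,bpts(*p,P))-uv)
    return np.r_[r.ravel(),(p[2]-15)*.1]
r=least_squares(f,[540,-58,15,-.38],x_scale=[1,1,1,.01]);print(r.x,r.fun.round(2))
p=r.x
print("lid pred shut front/back", proj(cw,bpts(*p,[(-120,0,53),(-124,0,53),(108,-40,53),(104,-40,53)])), A(400,79),B(200,293))
print(back(cw,[B(172,293),B(598,296)],p[2]+53), bpts(*p,[(108,-52,53),(108,52,53)]))
# eraser top face
e=np.array([[103,100],[250,104],[243,465],[103,452]])/6+[20,105]-.4
E=back(cw,e,28)[:,:2]; print(E, E.mean(0), np.linalg.norm(np.diff(np.r_[E,E[:1]],axis=0),axis=1))
for a,b in [(0,3),(1,2)]:
    d=E[b]-E[a]; print(np.arctan2(d[1],d[0]))
e2=np.array([[305,100],[297,452]])/6+[20,105]-.4
print("felt bottom",back(cw,e2,0))
E
```

```text
[540.08  -57.765  15.798  -0.389] [-0.07  0.11  0.24  0.19 -0.25 -0.16 -0.17 -0.09  0.36 -0.57 -0.08  0.51
  0.08]
lid pred shut front/back [[248.508  36.746]
 [248.54   32.878]
 [214.904 232.826]
 [214.837 229.847]] [249.6, 35.4] [209.6, 233.2]
[[ 620.257 -148.639   68.798]
 [ 660.505  -50.192   68.798]] [[ 620.268 -146.86    68.798]
 [ 659.734  -50.639   68.798]]
[[ 409.494 -303.75 ]
 [ 423.786 -272.536]
 [ 493.859 -314.749]
 [ 478.367 -345.047]] [ 451.377 -309.02 ] [34.33  81.807 34.029 80.306]
-0.5401365190354404
-0.5421933651030288
felt bottom [[ 423.706 -275.508    0.   ]
 [ 496.375 -318.876    0.   ]]
```

```bash
sed -i 's/^BX=.*/BX=[540.2,-57.9,15.6,-0.387]/' h.py; python3 - <<'E'
from h import *
p=bw(85,0,0)
goto(p[0],p[1],92,1.184)
E
```

```text
shift cm [-0.181  6.557 19.851] turn [ 0.001 -0.001  0.006] | t 2.8 tcp [558.42 -63.99 290.43] F [ 0.37  0.75 -0.14]
```

Emit:
{"method": "arm_command", "body": {"steps": [[0,-0.02,0.9,2,0,0,0.002],[0,-0.06,2.3,6,0,0,0.004],[0,-0.1,3.9,11,0,0,0.006],[0,-0.14,5.2,15.3,0,0,0.006],[0,-0.18,6.1,18,0,0,0.006],[0,-0.18,6.5,19.4,0,0,0.006],[0,-0.18,6.55,19.8,0,0,0.006],[0,-0.18,6.55,19.85,0,0,0.006]]}}

```text
time: 3.8
tcp_pos: [619.2, -89.8, 93.0]
eef_rot: [0.001, 0.83, 0.558, 0.001]
force: [-0.0, 0.8, 0.1]
gripper_width: 0.006
```

```bash
python3 - <<'E'
from h import *
p=bw(85,0,0)
goto(p[0],p[1],80,1.184)
for n in ["side"]:
    im=snapshot(n); cv2.imwrite("pics/s2.png",cv2.resize(im[120:270,160:340],None,fx=4,fy=4,interpolation=cv2.INTER_CUBIC))
s=ctrl.sense();print(s["tcp_pos"],s["force"])
E
```

```text
shift cm [-0.026 -0.028  1.303] turn [ 0.003 -0.001  0.001] | t 3.8 tcp [619.23 -89.85  93.04] F [-0.01  0.85  0.07]
[619.344 -89.937  93.289] [0.506 0.062 0.674]
```

View pics/s2.png

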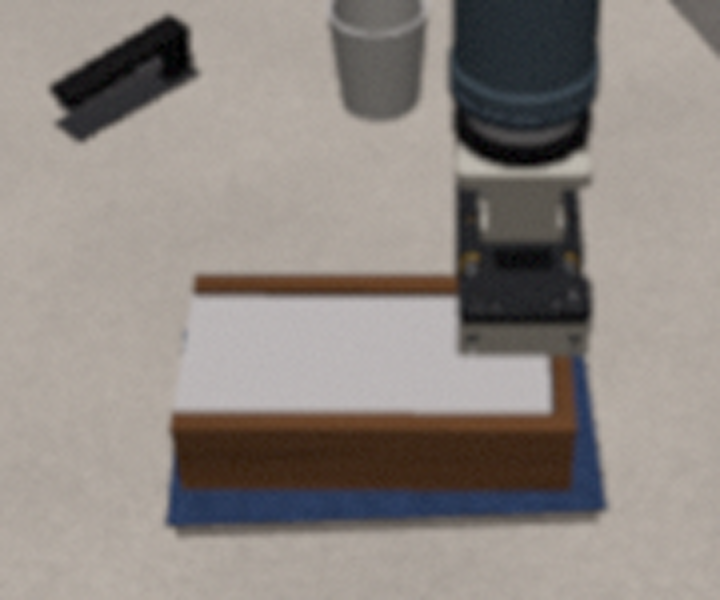

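Emit:
{"method": "arm_command", "body": {"steps": [[0,-0.03,-0.03,0.15,-0.001,0,0],[0,-0.03,-0.03,0.35,-0.002,0,0],[0,-0.03,-0.03,0.55,-0.002,0,0],[0,-0.03,-0.03,0.7,-0.002,0,0],[0,-0.03,-0.03,0.8,-0.002,0,0],[0,-0.03,-0.03,0.85,-0.002,0,0],[0,-0.03,-0.03,0.9,-0.002,0,0],[0,-0.03,-0.03,0.95,-0.002,0,0]]}}

```text
time: 4.85
tcp_pos: [619.0, -90.1, 83.8]
eef_rot: [0.002, 0.83, 0.558, 0.002]
force: [-0.3, 0.0, -0.5]
gripper_width: 0.001
```

Emit:
{"method": "arm_command", "body": {"steps": [[0,0,0,0.02,0,0,0],[0,0,0,0.05,0,0,0],[0,0,0,0.08,0,0,0],[0,0,0,0.11,0,0,0],[0,0,0,0.14,0,0,0],[0,0,0,0.16,0,0,0],[0,0,0,0.18,0,0,0],[0,0,0,0.2,0,0,0]]}}

```text
time: 5.85
tcp_pos: [619.3, -90.1, 83.0]
eef_rot: [0.002, 0.83, 0.558, 0.002]
force: [-3.6, 0.4, 9.0]
gripper_width: 0.004
```

```bash
python3 - <<'E'
from h import *
goto(*bw(85,0,0)[:2],83,1.184)
s=ctrl.sense();Rt=rot(s["eef_rot"]);print(Rt, Rt.T@s["force"])
print("box -x dir in tool:",Rt.T@np.array([-np.cos(.387),np.sin(.387),0]))
E
```

```text
shift cm [-0.    -0.038  0.002] turn [ 0.006 -0.001  0.001] | t 5.85 tcp [619.27 -90.12  83.02] F [-3.56  0.37  8.97]
[[ 0.377  0.926  0.006]
 [ 0.926 -0.377 -0.002]
 [ 0.001  0.006 -1.   ]] [-0.988 -3.382 -8.994]
box -x dir in tool: [ 0.001 -1.    -0.006]
```

Emit:
{"method": "arm_command", "body": {"steps": [[0,0,-0.1,0.12,0.002,0,0],[0,0,-0.3,0.12,0.004,0,0],[0,0,-0.6,0.117,0.004,0,0],[0,0,-1.0,0.114,0.004,0,0],[0,0,-1.4,0.112,0.004,0,0],[0,0,-1.8,0.11,0.004,0,0],[0,0,-2.1,0.108,0.004,0,0],[0,0,-2.3,0.106,0.004,0,0]]}}

```text
time: 6.85
tcp_pos: [599.7, -82.1, 83.2]
eef_rot: [0.003, 0.83, 0.558, 0.002]
force: [1.5, -1.8, 5.4]
gripper_width: 0.004
```

```bash
python3 - <<'E'
from h import *
s=ctrl.sense();print(rot(s["eef_rot"]).T@s["force"])
for n in ["side","top"]:
    im=snapshot(n); cv2.imwrite(f"pics/{n}3.png",cv2.resize(im[120:290,180:350],None,fx=3.5,fy=3.5,interpolation=cv2.INTER_CUBIC))
a=cv2.imread("pics/side3.png");b=cv2.imread("pics/top3.png");cv2.imwrite("pics/m3.png",cv2.resize(np.hstack([a,b]),(800,400)))
goto(*bw(85,0,0)[:2],83,1.184)
E
```

```text
[-1.131  2.114 -5.414]
shift cm [-0.005  2.098  0.031] turn [ 0.006 -0.001  0.001] | t 6.95 tcp [599.49 -82.03  83.17] F [ 1.54 -1.55  6.5 ]
```

View pics/m3.png

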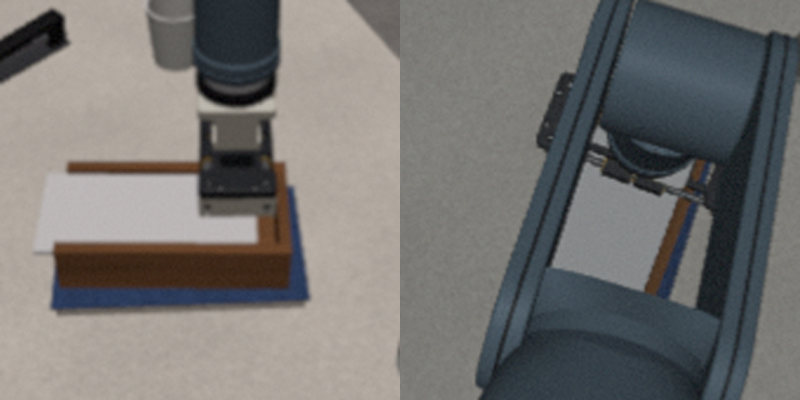

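Emit:
{"method": "arm_command", "body": {"steps": [[0,0,-0.2,0.13,0.004,0,0],[0,0,-0.7,0.135,0.004,0,0],[0,0,-1.2,0.132,0.004,0,0],[0,0,-1.8,0.129,0.004,0,0],[0,0,-2.4,0.126,0.004,0,0],[0,0,-3.0,0.122,0.004,0,0],[0,0,-3.6,0.119,0.004,0,0],[0,0,-4.0,0.116,0.004,0,0]]}}

```text
time: 7.95
tcp_pos: [564.3, -67.6, 83.2]
eef_rot: [0.003, 0.83, 0.558, 0.003]
force: [2.3, -1.0, 6.4]
gripper_width: 0.002
```

```bash
python3 - <<'E'
from h import *
s=ctrl.sense();print(rot(s["eef_rot"]).T@s["force"])
goto(*bw(-45,0,0)[:2],83,1.184)
E
```

```text
[-0.046  2.528 -6.412]
shift cm [-0.004 -7.096 -0.034] turn [ 0.007 -0.002  0.   ] | t 7.95 tcp [564.27 -67.62  83.19] F [ 2.28 -0.99  6.43]
```

Emit:
{"method": "arm_command", "body": {"steps": [[0,0,-0.2,0.14,0.004,0,0],[0,0,-0.7,0.15,0.004,0,0],[0,0,-1.2,0.147,0.004,0,0],[0,0,-1.8,0.143,0.004,0,0],[0,0,-2.4,0.139,0.004,0,0],[0,0,-3.0,0.135,0.004,0,0],[0,0,-3.6,0.131,0.004,0,0],[0,0,-4.0,0.128,0.004,0,0]]}}

```text
time: 8.95
tcp_pos: [529.3, -53.3, 83.2]
eef_rot: [0.003, 0.83, 0.558, 0.003]
force: [2.3, -0.5, 6.7]
gripper_width: 0.002
```

```bash
python3 - <<'E'
from h import *
s=ctrl.sense();print(rot(s["eef_rot"]).T@s["force"])
goto(*bw(-45,0,0)[:2],83,1.184)
cv2.imwrite("pics/side4.png",cv2.resize(snapshot("side")[120:290,160:350],None,fx=3.5,fy=3.5,interpolation=cv2.INTER_CUBIC))
E
```

```text
[ 0.463  2.366 -6.687]
shift cm [-0.016 -3.314 -0.015] turn [ 0.009 -0.002  0.   ] | t 8.95 tcp [529.29 -53.26  83.15] F [ 2.31 -0.45  6.71]
```

View pics/side4.png

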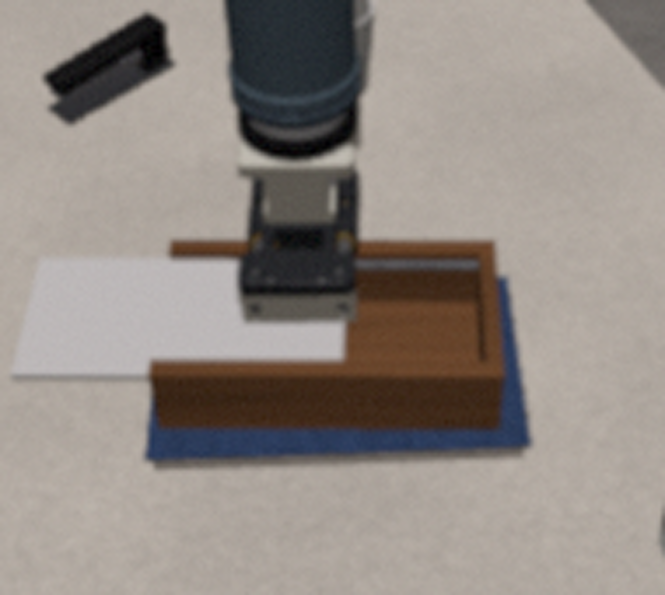

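Emit:
{"method": "arm_command", "body": {"steps": [[0,0,-0.2,0.14,0.006,0,0],[0,0,-0.7,0.15,0.006,0,0],[0,0,-1.2,0.146,0.006,0,0],[0,0,-1.8,0.14,0.006,0,0],[0,0,-2.4,0.135,0.006,0,0],[0,0,-3.0,0.13,0.006,0,0],[0,0,-3.6,0.125,0.006,0,0],[0,0,-4.0,0.12,0.006,0,0]]}}

```text
time: 10.0
tcp_pos: [493.9, -38.7, 83.1]
eef_rot: [0.003, 0.83, 0.558, 0.003]
force: [1.8, -1.0, 6.6]
gripper_width: 0.005
```

```bash
python3 - <<'E'
from h import *
s=ctrl.sense();print(rot(s["eef_rot"]).T@s["force"])
p=s["tcp_pos"];c,q=np.cos(.387),np.sin(.387)
d=p[:2]-np.array(BX[:2]);print("box xy",c*d[0]-q*d[1],q*d[0]+c*d[1])
goto(p[0],p[1],300,1.184)
cv2.imwrite("pics/side5.png",cv2.resize(snapshot("side")[120:290,160:350],None,fx=3.5,fy=3.5,interpolation=cv2.INTER_CUBIC))
E
```

```text
[-0.25   2.128 -6.58 ]
box xy -50.113945068159985 0.3292449927356387
shift cm [  0.049   0.173 -21.694] turn [ 0.008 -0.002  0.   ] | t 10.0 tcp [493.92 -38.68  83.05] F [ 1.82 -1.03  6.6 ]
```

View pics/side5.png

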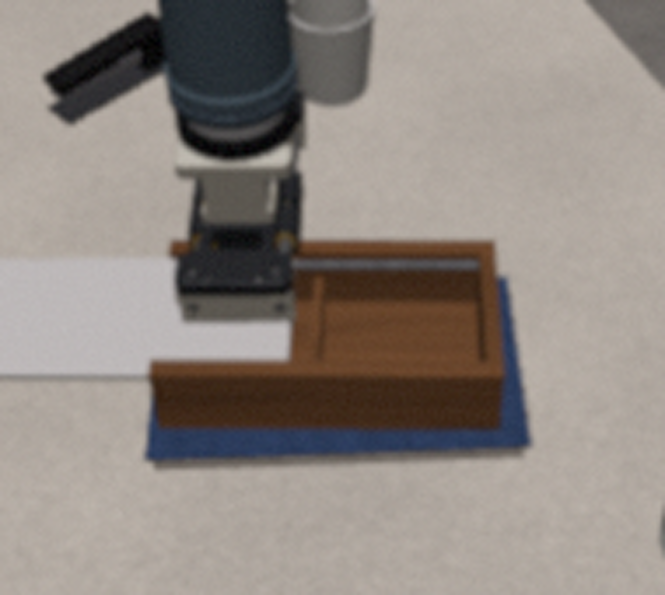

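Emit:
{"method": "arm_command", "body": {"steps": [[0,0,0,0,0,0,0],[0,0,0,-0.1,0,0,0],[0,0,0,-0.5,0,0,0],[0,0,0,-1.5,0,0,0],[0,0.02,0.02,-3.5,0,0,0],[0,0.03,0.05,-6,0.004,0,0],[0,0.04,0.08,-8,0.008,0,0],[0.3,0.04,0.1,-9,0.008,-0.002,0]]}}

```text
time: 11.05
tcp_pos: [494.4, -38.6, 174.5]
eef_rot: [0.0, 0.83, 0.558, 0.001]
force: [0.7, -0.3, 0.1]
gripper_width: 0.072
```

```bash
python3 - <<'E'
from h import *
goto(451.4,-310,180,1.031)
E
```

```text
shift cm [-26.759   6.249  -0.547] turn [ 0.001 -0.     0.153] | t 11.05 tcp [494.36 -38.59 174.53] F [ 0.72 -0.31  0.12]
```

Emit:
{"method": "arm_command", "body": {"steps": [[0.8,-2,0.5,-0.5,0,0,0.02],[0.8,-6,1.4,-0.5,0,0,0.05],[0.8,-11,2.6,-0.5,0,0,0.09],[0.8,-16.5,3.8,-0.5,0,0,0.12],[0.8,-21.5,5,-0.5,0,0,0.15],[0.8,-25,5.9,-0.5,0,0,0.153],[0.8,-26.6,6.2,-0.5,0,0,0.153],[0.8,-26.8,6.25,-0.5,0,0,0.153]]}}

```text
time: 12.05
tcp_pos: [450.9, -310.4, 179.1]
eef_rot: [-0.0, 0.87, 0.493, 0.001]
force: [0.1, 0.2, 0.7]
gripper_width: 0.8
```

```bash
python3 - <<'E'
from h import *
s=ctrl.sense(); im=snapshot("wrist"); cv2.imwrite("pics/w6.png",im); np.save("s6.npy",s,allow_pickle=True)
print(s["tcp_pos"],s["eef_rot"],s["gripper_width"])
cv2.imwrite("pics/w6c.png",cv2.resize(im[110:260,180:330],None,fx=4,fy=4,interpolation=cv2.INTER_CUBIC))
cv2.imwrite("pics/t6.png",snapshot("top"))
E
```

```text
[ 450.916 -310.39   179.136] [-0.     0.87   0.493  0.001] 0.7996940080068978
```

View pics/w6.png

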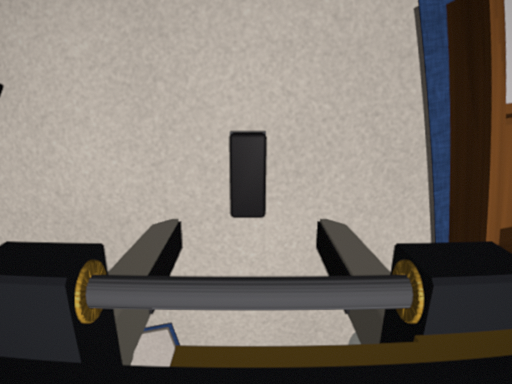

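View pics/w6c.png

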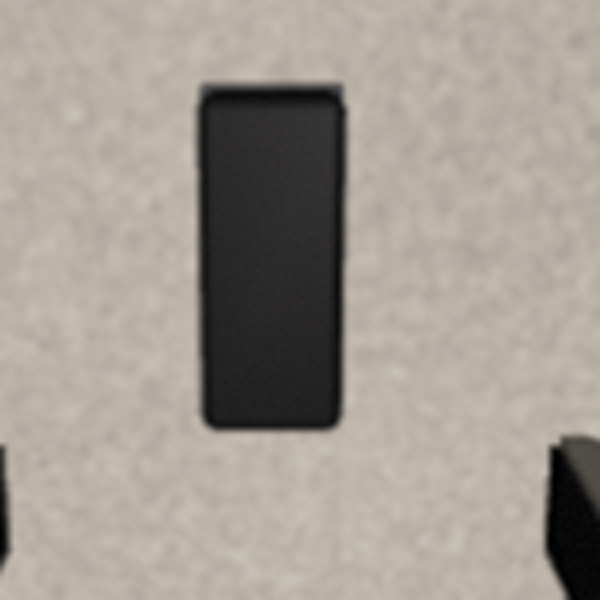

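View pics/t6.png

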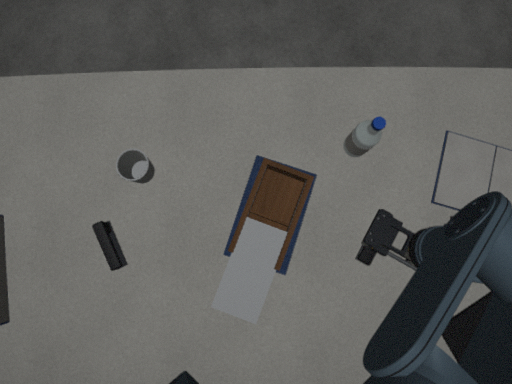

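```bash
python3 - <<'E'
from h import *
s=np.load("s6.npy",allow_pickle=True).item(); cw=cam("wrist",s)
e=np.array([[200,97],[345,97],[341,428],[203,428]])/4+[180,110]-.4
E=back(cw,e,28)[:,:2]; print(E.mean(0), np.linalg.norm(np.diff(np.r_[E,E[:1]],axis=0),axis=1))
for a,b in [(0,3),(1,2)]:
    d=E[b]-E[a]; print(np.arctan2(d[1],d[0]))
m=E.mean(0)
goto(m[0],m[1],16,1.031)
# refine box z with known xyz? compare side fit using z0=19
E
```

```text
[ 450.167 -311.06 ] [33.848 81.953 34.41  81.958]
-0.5464867155760509
-0.5396366775386298
shift cm [-0.234 -0.005 16.331] turn [ 0.    -0.001  0.001] | t 12.15 tcp [ 451.26 -309.21  179.31] F [-0.79 -0.31  0.96]
```

Emit:
{"method": "arm_command", "body": {"steps": [[0.8,-0.05,0,1.5,0,0,0],[0.8,-0.1,0,5,0,0,0],[0.8,-0.15,0,9,0,0,0],[0.8,-0.15,0,12.5,0,0,0],[0.8,-0.15,0,14.8,0,0,0],[0.8,-0.15,0,15.9,0,0,0],[0.8,-0.15,0,16.2,0,0,0],[0.8,-0.15,0,16.3,0,0,0]]}}

```text
time: 13.15
tcp_pos: [451.1, -310.5, 16.9]
eef_rot: [0.0, 0.87, 0.494, 0.001]
force: [-0.9, 0.0, -0.5]
gripper_width: 0.803
```

Emit:
{"method": "arm_command", "body": {"steps": [[0.6,0,0,0.08,0,0,0],[0.45,0,0,0.08,0,0,0],[0.3,0,0,0.08,0,0,0],[0.2,0,0,0.08,0,0,0],[0.2,0,0,0.08,0,0,0],[0.2,0,0,0.08,0,0,0],[0.2,0,0,0.08,0,0,0],[0.2,0,0,0.08,0,0,0]]}}

```text
time: 14.15
tcp_pos: [451.2, -310.6, 16.2]
eef_rot: [0.001, 0.87, 0.494, 0.001]
force: [-1.0, 0.0, 2.8]
gripper_width: 0.383
```

Emit:
{"method": "arm_command", "body": {"steps": [[0.2,0,0,-0.3,0,0,0],[0.2,0,0,-1.2,0,0,0],[0.2,0,0,-3,0,0,0],[0.2,0,0,-6,0,0,0],[0.2,0,0,-10,0,0,-0.03],[0.2,0,0,-13.5,0,0,-0.08],[0.2,0,0,-15.5,0,0,-0.13],[0.2,0,0,-16.3,0,0,-0.153]]}}

```text
time: 15.15
tcp_pos: [451.3, -310.9, 181.0]
eef_rot: [0.002, 0.829, 0.559, 0.001]
force: [1.2, -0.2, -1.5]
gripper_width: 0.386
```

```bash
python3 - <<'E'
from h import *
p=bw(50,0,0)
s=ctrl.sense();print(s["gripper_width"])
goto(p[0],p[1],180,1.184)
E
```

```text
0.3860535767628926
shift cm [26.775  3.743  0.101] turn [0.004 0.001 0.002] | t 15.15 tcp [ 451.34 -310.92  181.01] F [ 1.15 -0.15 -1.53]
```

Emit:
{"method": "arm_command", "body": {"steps": [[0.2,2,0.3,0,0,0,0],[0.2,6,0.8,0,0,0,0],[0.2,11,1.5,0,0.002,0,0],[0.2,16.5,2.3,0,0.004,0,0],[0.2,21.5,3,0,0.004,0,0.002],[0.2,25,3.5,0,0.004,0,0.002],[0.2,26.6,3.7,0,0.004,0,0.002],[0.2,26.8,3.75,0,0.004,0,0.002]]}}

```text
time: 16.15
tcp_pos: [586.4, -75.3, 180.1]
eef_rot: [-0.0, 0.829, 0.559, -0.001]
force: [-0.5, -0.2, -0.7]
gripper_width: 0.385
```

```bash
python3 - <<'E'
from h import *
s=ctrl.sense(); im=snapshot("wrist"); cv2.imwrite("pics/w7.png",im); np.save("s7.npy",s,allow_pickle=True)
p=bw(50,0,0); goto(p[0],p[1],120,1.184)
cv2.imwrite("pics/s7.png",cv2.resize(snapshot("side")[120:290,160:350],None,fx=3.5,fy=3.5,interpolation=cv2.INTER_CUBIC))
E
```

```text
shift cm [-0.038  0.046  6.035] turn [-0.001  0.001  0.001] | t 16.2 tcp [586.29 -76.21 180.35] F [-0.5   0.64 -1.06]
```

View pics/w7.png

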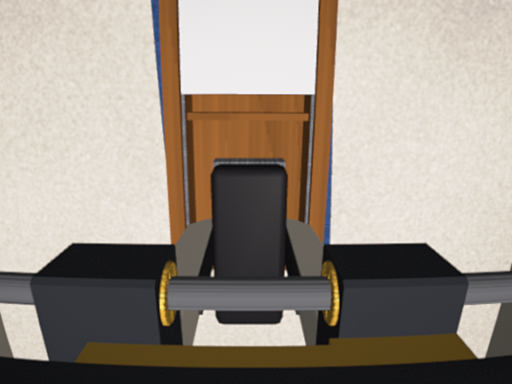

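View pics/s7.png

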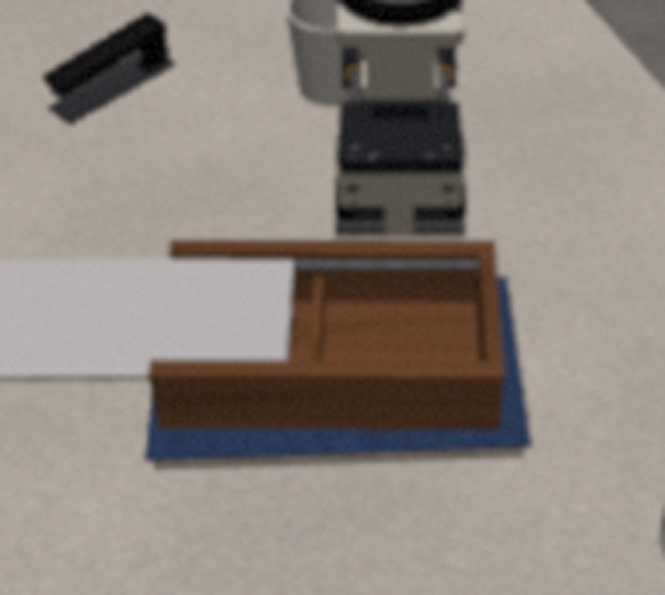

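```bash
python3 - <<'E'
from h import *
s=np.load("s7.npy",allow_pickle=True).item(); cw=cam("wrist",s)
im=cv2.imread("pics/w7.png")
for z0,col in [(15.6,(0,255,0)),(19,(0,0,255))]:
    B=BX[:2]+[z0,BX[3]]
    for y in (-65,-52,52,65):
        q=proj(cw,bpts(*B,[(-60,y,62),(80,y,62)])).round().astype(int); cv2.line(im,tuple(map(int,q[0])),tuple(map(int,q[1])),col,1)
    for x,z in [(-7,49),(-7,38)]:
        q=proj(cw,bpts(*B,[(x,-51,z),(x,51,z)])).round().astype(int); cv2.line(im,tuple(map(int,q[0])),tuple(map(int,q[1])),col,1)
    q=proj(cw,bpts(*B,[(-7,-51,11),(-7,51,11)])); print(q)
cv2.imwrite("pics/w7o.png",cv2.resize(im[0:260,140:350],None,fx=2.3,fy=2.3,interpolation=cv2.INTER_NEAREST))
E
```

```text
[[192.968 117.659]
 [302.31  117.861]]
[[192.349 117.847]
 [302.891 118.052]]
```

View pics/w7o.png

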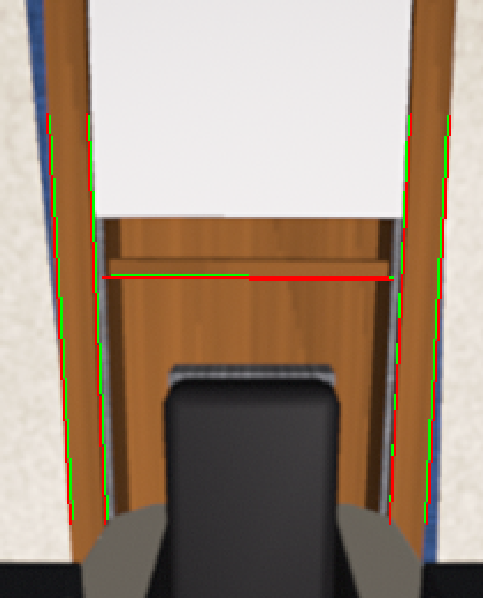

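Emit:
{"method": "arm_command", "body": {"steps": [[0.2,0,0,1,0,0,0],[0.2,0,0.03,3.5,0,0,0],[0.2,0,0.03,6.5,0,0,0],[0.2,0,0.03,9.2,0,0,0],[0.2,0,0.03,11.2,0,0,0],[0.2,0,0.03,12.2,0,0,0],[0.2,0,0.03,12.6,0,0,0],[0.2,0,0.03,12.7,0,0,0]]}}

```text
time: 17.25
tcp_pos: [586.6, -77.6, 53.9]
eef_rot: [0.0, 0.83, 0.558, -0.0]
force: [-0.7, -0.6, -1.3]
gripper_width: 0.383
```

Emit:
{"method": "arm_command", "body": {"steps": [[0.2,0,0,0.06,0,0,0],[0.2,0,0,0.13,0,0,0],[0.2,0,0,0.2,0,0,0],[0.2,0,0,0.27,0,0,0],[0.2,0,0,0.34,0,0,0],[0.2,0,0,0.42,0,0,0],[0.2,0,0,0.5,0,0,0],[0.2,0,0,0.55,0,0,0]]}}

```text
time: 18.25
tcp_pos: [586.5, -77.6, 48.3]
eef_rot: [0.0, 0.83, 0.558, -0.0]
force: [-0.1, -0.6, -0.7]
gripper_width: 0.386
```

Emit:
{"method": "arm_command", "body": {"steps": [[0.2,0,0,0.05,0,0,0],[0.2,0,0,0.1,0,0,0],[0.2,0,0,0.15,0,0,0],[0.2,0,0,0.2,0,0,0],[0.2,0,0,0.24,0,0,0],[0.2,0,0,0.28,0,0,0],[0.2,0,0,0.3,0,0,0],[0.2,0,0,0.3,0,0,0]]}}

```text
time: 19.25
tcp_pos: [586.8, -77.7, 46.3]
eef_rot: [0.001, 0.83, 0.558, -0.0]
force: [-2.8, 0.4, 7.6]
gripper_width: 0.386
```

Emit:
{"method": "arm_command", "body": {"steps": [[0.2,0,0,0.02,0,0,0],[0.4,0,0,0,0,0,0],[0.5,0,0,0,0,0,0],[0.5,0,0,0,0,0,0],[0.5,0,0,-0.2,0,0,0],[0.5,0,0,-1,0,0,0],[0.5,0,0,-2.5,0,0,0],[0.5,0,0,-4.5,0,0,0]]}}

```text
time: 20.25
tcp_pos: [586.8, -77.6, 92.5]
eef_rot: [0.001, 0.83, 0.558, -0.0]
force: [-0.1, 0.2, 0.4]
gripper_width: 0.5
```

Emit:
{"method": "arm_command", "body": {"steps": [[0.5,0,0,-3,0,0,0],[0.5,0,0,-5.5,0,0,0],[0.3,0,-0.8,-7.5,0,0,0],[0.1,0,-2,-9,0,0,0],[0,0,-3.5,-9.5,0,0,0],[0,0,-4.5,-9.5,0,0,0],[0,0,-5,-9.5,0,0,0],[0,0,-5,-9.5,0,0,0]]}}

```text
time: 21.25
tcp_pos: [539.9, -58.4, 186.9]
eef_rot: [0.0, 0.83, 0.558, -0.0]
force: [0.4, 0.1, 0.4]
gripper_width: 0.002
```

```bash
python3 - <<'E'
from h import *
s=ctrl.sense(); im=snapshot("wrist"); cv2.imwrite("pics/w8.png",im); np.save("s8.npy",s,allow_pickle=True)
p=bw(-48,0,0); goto(p[0],p[1],86,1.184)
cv2.imwrite("pics/s8.png",cv2.resize(snapshot("side")[120:290,160:350],None,fx=3.5,fy=3.5,interpolation=cv2.INTER_CUBIC))
E
```

```text
shift cm [ 0.069 -4.836 10.097] turn [ 0.     0.001 -0.001] | t 21.3 tcp [540.27 -58.57 186.99] F [ 0.98 -0.12 -0.63]
```

View pics/w8.png

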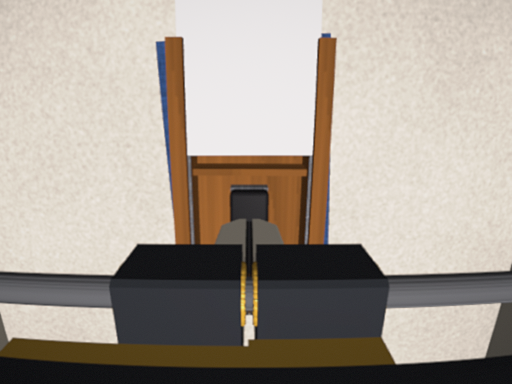

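View pics/s8.png

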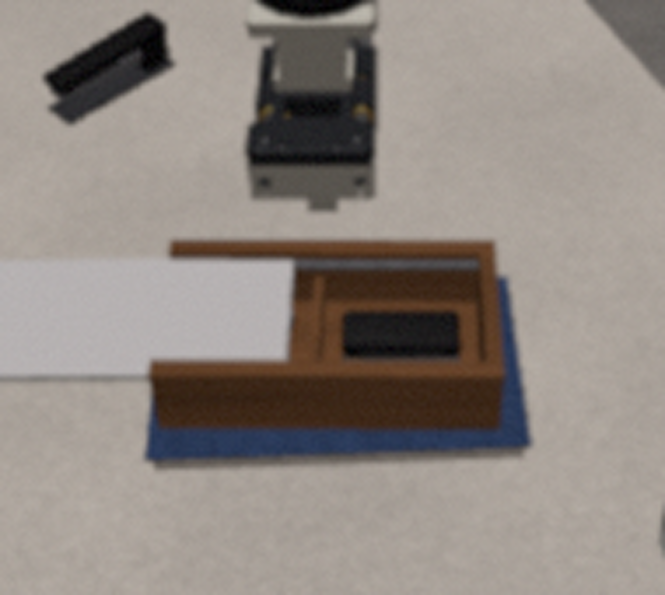

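```bash
python3 - <<'E'
from h import *
s=np.load("s8.npy",allow_pickle=True).item(); cw=cam("wrist",s)
B=BX[:2]+[19,BX[3]]
P=back(cw,[[250,155.5]],19+53)[0]; d=P[:2]-np.array(B[:2]); c,q=np.cos(.387),np.sin(.387)
print("lid far edge box x",c*d[0]-q*d[1])
p=bw(-62,0.5,0); goto(p[0],p[1],88,1.184)
E
```

```text
lid far edge box x -27.02007891970237
shift cm [ 0.12  -6.262  9.901] turn [ 0.001  0.001 -0.001] | t 21.35 tcp [540.49 -58.68 187.05] F [ 0.21 -0.4   1.33]
```

Emit:
{"method": "arm_command", "body": {"steps": [[0,0.02,-1,1,0,0,0],[0,0.05,-2.6,3,0,0,0],[0,0.1,-4.2,5.5,0,0,0],[0,0.1,-5.4,7.6,0,0,0],[0,0.1,-6,8.9,0,0,0],[0,0.1,-6.25,9.6,0,0,0],[0,0.1,-6.25,9.8,0,0,0],[0,0.1,-6.25,9.85,0,0,0]]}}

```text
time: 22.35
tcp_pos: [483.8, -34.6, 88.9]
eef_rot: [0.001, 0.83, 0.558, 0.0]
force: [0.3, 0.3, 1.2]
gripper_width: 0.001
```

Emit:
{"method": "arm_command", "body": {"steps": [[0,0,0,0.03,0,0,0],[0,0,0,0.07,0,0,0],[0,0,0,0.11,0,0,0],[0,0,0,0.15,0,0,0],[0,0,0,0.19,0,0,0],[0,0,0,0.23,0,0,0],[0,0,0,0.27,0,0,0],[0,0,0,0.3,0,0,0]]}}

```text
time: 23.35
tcp_pos: [483.8, -34.6, 85.9]
eef_rot: [0.001, 0.83, 0.558, 0.0]
force: [-0.1, -0.3, 0.4]
gripper_width: 0.006
```

Emit:
{"method": "arm_command", "body": {"steps": [[0,0,0,0.02,0,0,0],[0,0,0,0.05,0,0,0],[0,0,0,0.08,0,0,0],[0,0,0,0.11,0,0,0],[0,0,0,0.14,0,0,0],[0,0,0,0.17,0,0,0],[0,0,0,0.19,0,0,0],[0,0,0,0.2,0,0,0]]}}

```text
time: 24.35
tcp_pos: [483.9, -34.6, 83.9]
eef_rot: [0.001, 0.83, 0.558, 0.0]
force: [0.5, -0.3, 1.2]
gripper_width: 0.001
```

Emit:
{"method": "arm_command", "body": {"steps": [[0,0,0,0.02,0,0,0],[0,0,0,0.05,0,0,0],[0,0,0,0.08,0,0,0],[0,0,0,0.1,0,0,0],[0,0,0,0.12,0,0,0],[0,0,0,0.14,0,0,0],[0,0,0,0.15,0,0,0],[0,0,0,0.15,0,0,0]]}}

```text
time: 25.35
tcp_pos: [483.9, -34.6, 83.0]
eef_rot: [0.001, 0.83, 0.558, 0.0]
force: [-1.5, -0.1, 7.5]
gripper_width: 0.004
```

Emit:
{"method": "arm_command", "body": {"steps": [[0,0,0.1,0.08,0,0,0],[0,0,0.3,0.085,0,0,0],[0,0,0.6,0.09,0,0,0],[0,0,1.0,0.09,0,0,0],[0,0,1.4,0.092,0,0,0],[0,0,1.8,0.093,0,0,0],[0,0,2.2,0.094,0,0,0],[0,0,2.5,0.095,0,0,0]]}}

```text
time: 26.35
tcp_pos: [507.3, -44.0, 83.0]
eef_rot: [0.001, 0.83, 0.558, 0.0]
force: [-1.7, 1.2, 9.3]
gripper_width: 0.005
```

```bash
cat > st.py <<'E'
from h import *
import sys
s=ctrl.sense();Rt=rot(s["eef_rot"]);print("Ftool",Rt.T@s["force"],"box+x in tool",Rt.T@np.array([np.cos(.387),-np.sin(.387),0]))
d=s["tcp_pos"][:2]-np.array(BX[:2]);c,q=np.cos(.387),np.sin(.387)
print("finger box x,y",c*d[0]-q*d[1],q*d[0]+c*d[1],s["tcp_pos"],"t",s["time"])
if len(sys.argv)>1:
    cv2.imwrite(f"pics/{sys.argv[1]}.png",cv2.resize(snapshot("side")[120:290,160:350],None,fx=3.5,fy=3.5,interpolation=cv2.INTER_CUBIC))
E
python3 st.py s9
```

```text
Ftool [ 0.45  -2.029 -9.269] box+x in tool [0.    1.    0.003]
finger box x,y -35.72092235962346 0.459007675406669 [507.294 -43.993  82.986] t 26.35
```

View pics/s9.png

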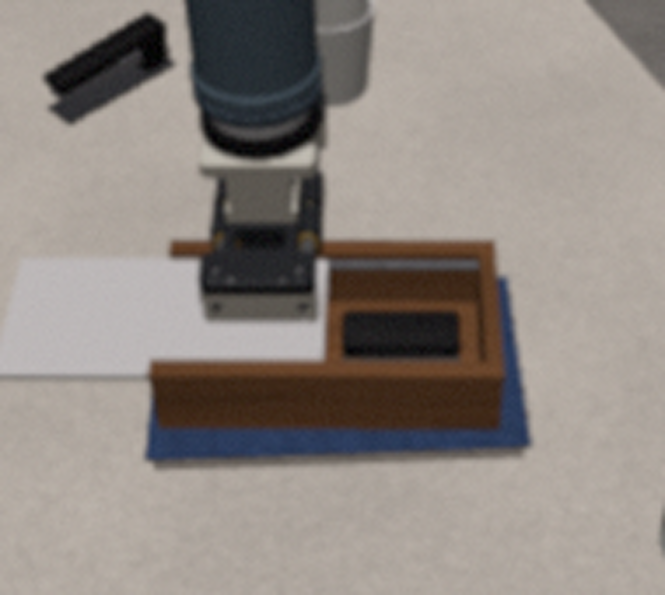

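Emit:
{"method": "arm_command", "body": {"steps": [[0,0,0.2,0.08,0,0,0],[0,0,0.6,0.08,0,0,0],[0,0,1.1,0.08,0,0,0],[0,0,1.7,0.082,0,0,0],[0,0,2.3,0.083,0,0,0],[0,0,2.9,0.085,0,0,0],[0,0,3.5,0.087,0,0,0],[0,0,4.0,0.09,0,0,0]]}}

```text
time: 27.4
tcp_pos: [544.9, -59.3, 83.1]
eef_rot: [0.002, 0.83, 0.558, 0.001]
force: [-2.6, 0.8, 8.2]
gripper_width: 0.002
```

```bash
python3 st.py
```

```text
Ftool [-0.285 -2.683 -8.172] box+x in tool [0.    1.    0.004]
finger box x,y 4.92143306526112 0.5074555479313712 [544.949 -59.287  83.052] t 27.4
```

Emit:
{"method": "arm_command", "body": {"steps": [[0,0,0.2,0.08,0,0,0],[0,0,0.6,0.08,0,0,0],[0,0,1.1,0.08,0,0,0],[0,0,1.7,0.083,0,0,0],[0,0,2.3,0.085,0,0,0],[0,0,2.9,0.087,0,0,0],[0,0,3.5,0.09,0,0,0],[0,0,4.0,0.093,0,0,0]]}}

```text
time: 28.4
tcp_pos: [582.2, -74.4, 83.1]
eef_rot: [0.002, 0.83, 0.558, 0.001]
force: [-2.7, 0.4, 8.7]
gripper_width: 0.005
```

```bash
python3 st.py s10
```

```text
Ftool [-0.689 -2.574 -8.669] box+x in tool [0.    1.    0.004]
finger box x,y 45.1455875739365 0.6329632251184378 [582.246 -74.352  83.077] t 28.4
```

View pics/s10.png

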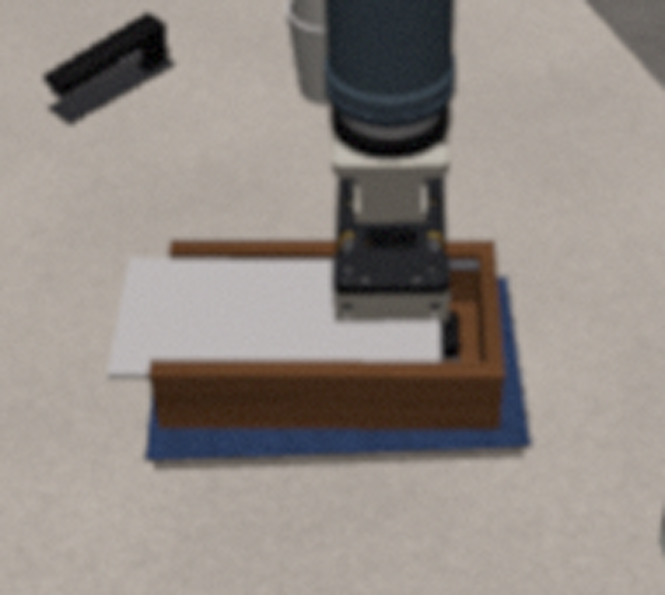

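Emit:
{"method": "arm_command", "body": {"steps": [[0,0,0.2,0.08,0,0,0],[0,0,0.5,0.08,0,0,0],[0,0,0.9,0.08,0,0,0],[0,0,1.3,0.083,0,0,0],[0,0,1.7,0.085,0,0,0],[0,0,2.0,0.087,0,0,0],[0,0,2.3,0.088,0,0,0],[0,0,2.5,0.09,0,0,0]]}}

```text
time: 29.45
tcp_pos: [606.2, -84.1, 83.1]
eef_rot: [0.002, 0.83, 0.558, 0.001]
force: [-1.8, 1.5, 7.9]
gripper_width: 0.002
```

```bash
python3 st.py s11
```

```text
Ftool [ 0.718 -2.226 -7.897] box+x in tool [0.    1.    0.005]
finger box x,y 70.99298149669929 0.6704853560037236 [606.196 -84.073  83.119] t 29.45
```

View pics/s11.png

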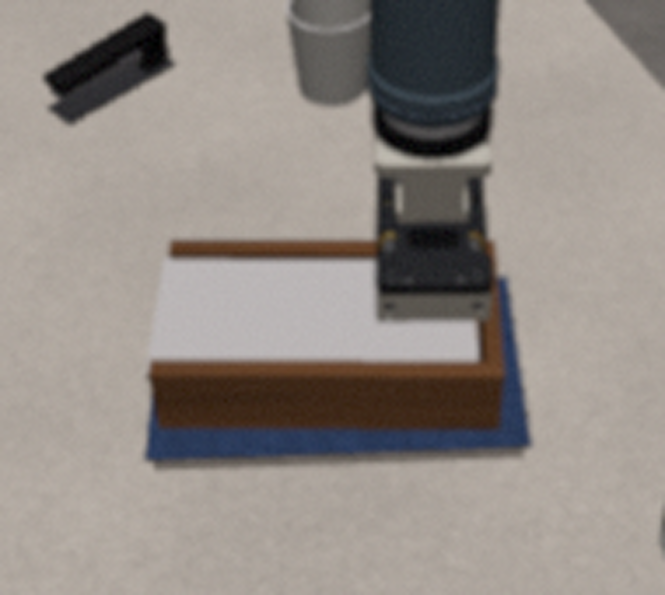

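Emit:
{"method": "arm_command", "body": {"steps": [[0,0,0.1,0.08,0,0,0],[0,0,0.2,0.08,0,0,0],[0,0,0.3,0.08,0,0,0],[0,0,0.4,0.08,0,0,0],[0,0,0.48,0.08,0,0,0],[0,0,0.55,0.08,0,0,0],[0,0,0.6,0.08,0,0,0],[0,0,0.65,0.08,0,0,0]]}}

```text
time: 30.5
tcp_pos: [612.0, -86.3, 83.0]
eef_rot: [0.002, 0.83, 0.558, 0.001]
force: [-3.6, 1.0, 8.2]
gripper_width: 0.005
```

```bash
python3 st.py s12
```

```text
Ftool [-0.454 -3.69  -8.256] box+x in tool [0.    1.    0.005]
finger box x,y 77.20239297689756 0.7613483324325401 [611.98  -86.332  83.049] t 30.5
```

View pics/s12.png

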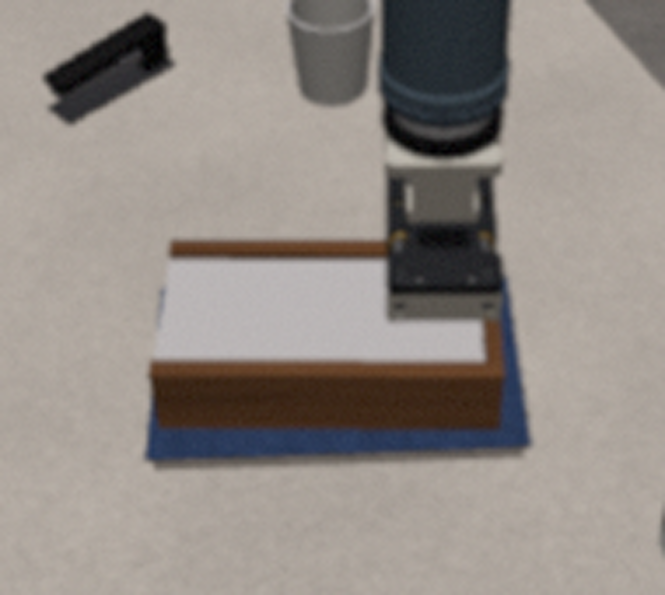

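Emit:
{"method": "arm_command", "body": {"steps": [[0,0,0.1,0.08,0,0,0],[0,0,0.15,0.08,0,0,0],[0,0,0.2,0.08,0,0,0],[0,0,0.25,0.08,0,0,0],[0,0,0.3,0.08,0,0,0],[0,0,0.35,0.08,0,0,0],[0,0,0.4,0.08,0,0,0],[0,0,0.45,0.08,0,0,0]]}}

```text
time: 31.55
tcp_pos: [615.7, -87.8, 83.0]
eef_rot: [0.002, 0.83, 0.558, 0.001]
force: [-3.9, 0.8, 8.6]
gripper_width: 0.002
```

```bash
python3 st.py s13
```

```text
Ftool [-0.728 -3.835 -8.622] box+x in tool [0.    1.    0.004]
finger box x,y 81.2048181203743 0.8462833352381978 [615.719 -87.764  83.02 ] t 31.55
```

View pics/s13.png

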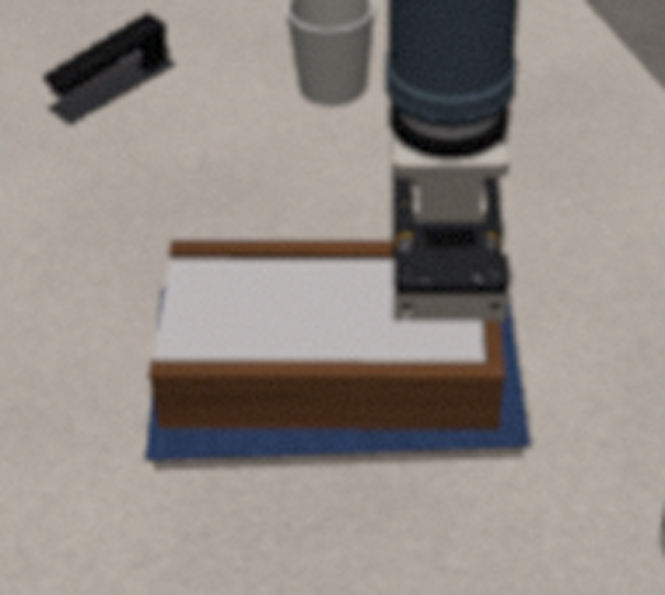

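The finger slid 4 mm while the lid's far edge stayed put, so the lid is against the wall. Lifting off to check.

Emit:
{"method": "arm_command", "body": {"steps": [[0,0,0.04,0.02,0,0,0],[0,0,0.04,-0.1,0,0,0],[0,0,0.03,-0.5,0,0,0],[0,0,0,-1.8,0,0,0],[0,0,0,-5,0,0,0],[0,0,-1,-9,0,0,0],[0,0,-2.5,-13,0,0,0],[0,0,-4,-16,0,0,0]]}}

```text
time: 32.6
tcp_pos: [578.3, -72.4, 245.7]
eef_rot: [0.003, 0.83, 0.558, 0.002]
force: [-0.4, -0.5, 0.2]
gripper_width: 0.003
```

Emit:
{"method": "arm_command", "body": {"steps": [[0,0,-1.5,-2,0,0,0],[0,0,-2.5,-4,0,0,0],[0,0,-3,-5,0,0,0],[0,0,-3,-5,0,0,0],[0,0,-3,-5,0,0,0],[0,0,-3,-5,0,0,0],[0,0,-3,-5,0,0,0],[0,0,-3,-5,0,0,0]]}}

```text
time: 33.6
tcp_pos: [550.2, -61.0, 295.1]
eef_rot: [0.003, 0.83, 0.558, 0.002]
force: [-0.2, -0.9, 0.0]
gripper_width: 0.003
```

```bash
python3 st.py s14; python3 - <<'E'
from h import *
s=ctrl.sense(); im=snapshot("wrist"); cw=cam("wrist",s)
B=BX[:2]+[19,BX[3]]
print(proj(cw,bpts(*B,[(108,-40,62),(108,-40,53),(105,-40,53),(102,-40,53),(-120,0,53),(-122,0,53),(-118,0,53),(-120,-58,62),(-120,58,62)])))
a=cv2.resize(im[15:75,170:330],None,fx=5,fy=5,interpolation=cv2.INTER_CUBIC)
b=cv2.resize(im[195:255,170:330],None,fx=5,fy=5,interpolation=cv2.INTER_CUBIC)
cv2.imwrite("pics/w14.png",im);cv2.imwrite("pics/w14c.png",np.vstack([a,b]))
t=snapshot("top"); cv2.imwrite("pics/t14.png",t)
E
```

```text
Ftool [-0.909  0.11  -0.049] box+x in tool [0.    1.    0.006]
finger box x,y 10.399162562945884 0.8979848966407524 [550.169 -60.993 295.103] t 33.6
[[215.684 241.056]
 [216.383 238.03 ]
 [216.314 235.838]
 [216.244 233.636]
 [247.929  44.24 ]
 [247.927  42.321]
 [247.931  46.157]
 [193.481  43.306]
 [302.35   43.212]]
```

View pics/w14c.png

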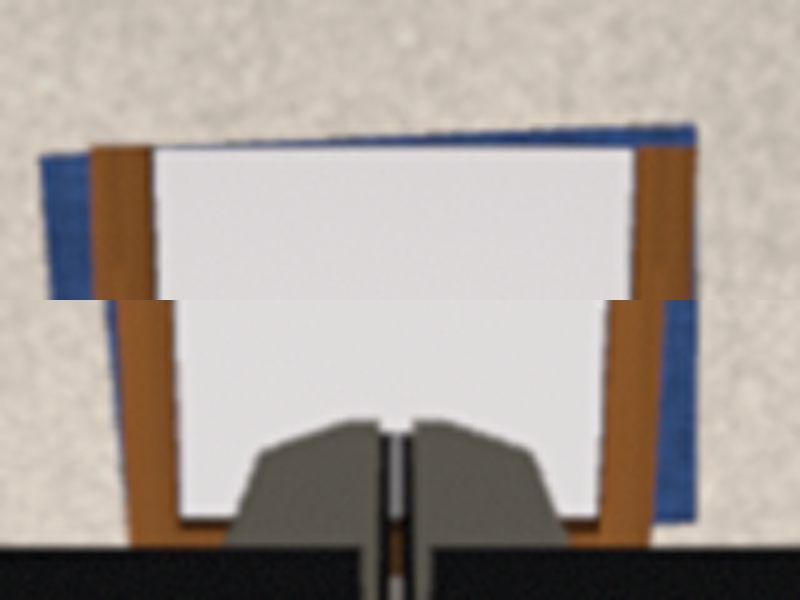

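View pics/s14.png

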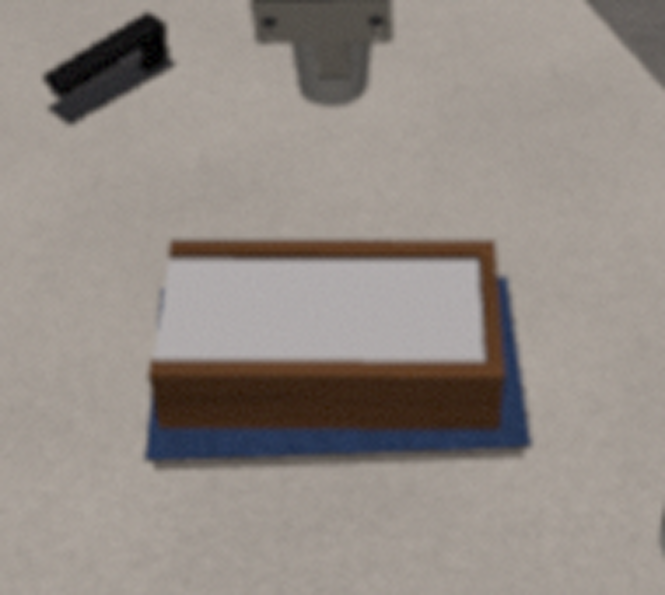

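View pics/t14.png

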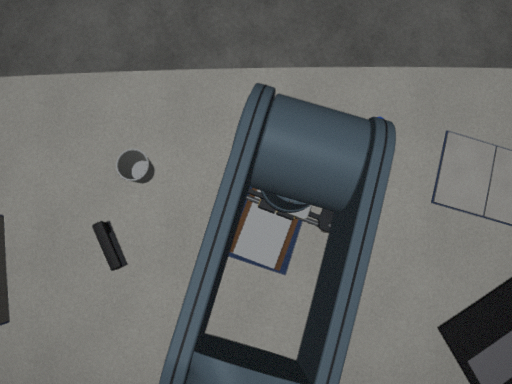

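```bash
python3 - <<'E'
from h import *
a=cv2.imread("pics/side0.png"); b=snapshot("side")
for (x,y,w,h) in [(185,220,140,40),(170,118,45,40),(210,180,115,30),(345,205,45,85)]:
    t=a[y:y+h,x:x+w]; 
    (dx,dy),r=cv2.phaseCorrelate(np.float32(cv2.cvtColor(t,6)),np.float32(cv2.cvtColor(b[y:y+h,x:x+w],6)));print(round(dx,2),round(dy,2),round(r,2))
E
```

```text
0.08 0.01 0.99
0.67 0.03 0.91
0.15 0.06 0.99
0.4 -0.03 0.97
```

```bash
python3 - <<'E'
from h import *
print(ctrl.sense()["force"]); print(ctrl.close_job())
E
```

```text
[-0.561  0.519  0.119]
the job is handed in; nothing more can be done
None
```

The eraser is in the far compartment, felt side down, and the glass lid is shut over it. I handed the job in at about 34 s of the 72 s allowed, with the arm clear of everything.

- **Lid:** I pressed it with the closed fingertips, slid it back about 135 mm, and afterwards pushed it shut. The readings while pressing were 5 to 9.3 N, but they came only at the end of each one-second move. Any short peak in between would not have shown. The limit is 15 N.
- **Eraser:** I gripped it across its width and set it down at the centre of the compartment. The side camera showed it lying flat inside before the lid was closed.
- **Shut check:** At the end the finger slid about 4 mm over the glass while the lid's far edge stayed put, so the lid is against the far wall. The last wrist picture shows its front edge level with the box's front end.
- **Box and other things:** The box shifted by at most 0.15 pixel in the side view. The comparison gave 0.7 pixel for the stapler and 0.4 for the bottle. The arm never went near either of them, so I take those as image noise. I did not compare the cup this way, but it looks unmoved in the last top picture.
- **Disagreement:** The cameras put the box about 3 mm lower than contact showed. I relied on touch for the heights.

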